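# Fit the price-tag tray and push the drawer home

### The job

Put the white price-tag tray into the open pine drawer: hook its black tongue under the steel lip behind the drawer front, then swing the other end down so that the tray lies flat on the drawer's floor. Then push the drawer, without slamming it, fully home past its catch, and let go. Leave the bottles and jars standing where they are.

Things in the scene. Friction and masses are not known exactly. Their poses are not given: they have to be found in the camera images.
- tray: Loose white plastic tray, 0.2 to 0.42 kg, green and white card stacks fixed in it. Floor 130 (x) x 150 (y) x 5 mm; origin under the middle of this floor, z up. Rear (+x) and side walls 20 mm high, front (-x) wall 10 mm. Starts flat on the table, tongue end (-x) roughly towards the robot.
- tongue (a point): Tip of the tray's black tongue, at its underside: x = -83 mm, z = 0 in the tray's frame. The tongue runs on from the floor at the -x end, level with its underside; 18 mm long, 90 wide, 5 thick.
- grip (a point): Top middle of the tray's black upright grip board, 54 mm straight above the tray's origin. The board is 70 mm along the tray's x and 14 mm thick along its y: pinch it across y.
- unit: Fixed pine unit that the drawer runs in. Origin on the table under the middle of the shut drawer's front face; x points into the unit, away from the robot; y along the front. Carcass 204 mm wide, x 15 to 255 mm, top at 109 mm. Posts 24 mm wide at its sides (y = +-114 mm, x from 20 mm) carry a board above it.
- board (a point): Middle of the front lower edge of the board above the drawer: x = -25 mm, z = 218 mm in the unit's frame. The board is 260 wide, 110 deep, 18 mm thick. It juts 25 mm out over the shut front, so a gripper pointing straight down cannot push the drawer home: lean the gripper's body back towards the robot by about 35 degrees for the last 100 mm.
- drawer (a joint): How far the drawer is open, m: 0 fully home, at most 0.225; starts 0.200 to 0.220; slides along the unit's x. Drawer 1 kg, friction about 1.5 N. A sprung catch resists from about 16 to 8 mm open (some 8 N in all), then pulls the drawer home to 0 by itself.
- seat (a point): Point on the drawer's inner floor where the tray's origin belongs; moves with the drawer; axes as the unit's; 32 mm above the table, 101.5 mm behind the front face. From it the inside of the drawer front is at x = -86.5 mm, the rear cross wall at x = +68.5 mm, the side walls at y = +-80 mm (these walls 45 mm high).
- lip (a point): Middle of the free edge of the steel lip behind the drawer front, at its underside, 14 mm above the drawer's floor; axes as the unit's. Lip 14 mm deep (x), 100 wide, 4 thick. The tray is 7 mm too long to be lowered flat: tilt its rear end up 20 to 30 degrees, bring the tongue under the lip, then swing down.
- front (a point): Middle of the drawer's flat outer front face, the place to push, along +x; moves with the drawer; axes as the unit's; 53 mm above the table. The front is 200 wide, 12 to 94 mm above the table, 15 thick. Two small knobs, 16 mm in diameter, stand 16 mm out at y = +-83 mm at this height.
- dark_bottle: Bystander: dark juice bottle, 60 mm across, 150 mm tall; origin at the middle of its foot. Stands on the table.
- green_jar: Bystander: green glass jar, 68 mm across, 90 mm tall; origin at the middle of its foot. Stands on the table.
- shelf_jar: Bystander: amber jar, 64 mm across, 85 mm tall; origin at the middle of its foot. Stands on the unit's board.
- side_jar: Bystander: red jar, 72 mm across, 95 mm tall; origin at the middle of its foot. Stands on the table.
There are look-alikes about, which are no part of the job. What is meant by the tray is not red, and is the smaller of those in its own colour.

How it is judged:
On the way, in this order (a step that is already met when the one before it is completed fails the run):
1. the tray lies flat on the open drawer's floor, its tongue under the lip, let go (x of tray in the frame of seat between -0.008 and 0.008 m and y of tray in the frame of seat between -0.009 and 0.009 m and z of tray in the frame of seat between -0.004 and 0.004 m and angle between the z axis of tray and the z axis of seat, either way round below 0.05 rad and angle between the x axis of tray and the x axis of seat, either way round below 0.15 rad and value of joint drawer above 0.1 m and contact force between the fingers and tray below 0.1 N), for 0.2 s.
2. the drawer is fully home past its catch (value of joint drawer below 0.004 m), for 0.2 s.
At the end, for the whole second after the job is handed in: The drawer is home (less than 4 mm open) and the tray lies at rest on its floor with the tongue under the lip: within 8 mm of the seat along x, 9 mm along y, 4 mm in height, tilted less than 3 degrees and turned less than 8 degrees (value of joint drawer below 0.004 m and linear speed of tray below 0.02 m/s and x of tray in the frame of seat between -0.008 and 0.008 m and y of tray in the frame of seat between -0.009 and 0.009 m and z of tray in the frame of seat between -0.004 and 0.004 m and angle between the z axis of tray and the z axis of seat, either way round below 0.05 rad and angle between the x axis of tray and the x axis of seat, either way round below 0.15 rad); the robot touches nothing.
It fails at once if the drawer is slammed (faster than 0.5 m/s inwards) (velocity of joint drawer below -0.5 m/s).
It fails at once if a bottle or jar is shifted more than 30 mm or tipped (distance of any of dark_bottle, green_jar, shelf_jar, side_jar from where it was at the start of the episode above 0.03 m or angle between any of dark_bottle, green_jar, shelf_jar, side_jar's own z axis and vertical above 0.3 rad).
It also fails if it takes over 72 s, if anything falls off the work surface, if the arm or the gripper's body presses on something with over 40 N, if the wrist force passes 120 N, or if a joint passes its speed limit or range.

### The arm

A 6-joint arm with a two-finger parallel gripper is mounted at the origin on the work surface. World frame = base frame: x ahead of the robot, y to its left, z up, the work surface at z = 0. Lengths are in m, angles in rad, forces in N, time in s.
With the tool pointing down it reaches from about 0.275 to 0.775 m from the base axis. Payload 14.6 kg.
Tool frame: the origin (TCP) lies between the finger pads; the fingertips stand 14 mm ahead of it and the grasp point (between the pads) lies 5 mm behind it (manip.tip_reach is the distance from the TCP to the fingertips, in m); z points along the fingers, y is the line along which they close (so a half turn about z gives the same grasp; the last joint's range is limited). The gripper opens to 85 mm and grips with 20 to 120 N. Pads are 22 mm wide; open, the fingers measure 114 mm over their backs; the gripper's body (76 mm by 85 mm) begins 54 mm behind the grasp point. The pads swing forward as they close: fully open they stand 13 mm farther back than shut.
Start: joints at [-1.34, 0.263, -0.048, 1.259, 0, 1.415], TCP at [0.198, -0.486, 0.245] pointing down, gripper open.
Joint ranges: [-2.65, 2.65], [-0.89, 1.7], [-1.18, 1.37], [-2.13, 2.11], [-1.35, 1.29], [-3.14, 3.14]. Speed limits (rad/s): [1.89, 1.89, 2.57, 2.79, 3.14, 3.14].

### API

Orientations are given as a rotation vector (axis times angle).
In Python, from workcell import manip gives the robot as it stands.
- The arm moves only by the tool send_rows, never from a script. Its argument "plan" is one flat list of numbers, 7 for each row, row after row: the opening, from 0 (shut) to 1 (fully open), then the shift along the world's x, y, z in m, then the turn, a rotation vector about the world's x, y, z in rad. A call has 1 to 20 rows; each row is the pose to reach, as a shift and turn from the pose commanded when the call began; what a row does not reach only later rows make up. A row lasts 1/12 s, in which the tool goes at most 41.7 mm and 7.16 degrees, less where a joint would pass 70% of its speed; a pose out of reach is approached as far as the arm can. A call with a gripper value outside its range is refused whole. The fingers move at their own pace and stop on an object; "force" is the grip in N (left out, the last holds). Time passes only in rows, so rows that repeat a pose let the fingers close. It gives the time, the measured TCP pose, the force, the opening and the grip force at its end, in the units of the state.
- manip.read_state(): the state, without advancing time (a new reading comes with each control period).
- manip.get_image(name): name is "scene" or "side" or "wrist"; returns the picture (420x560x3 uint8, blue, green, red); there is no depth.
- manip.calibration(name): a dict with "K" (3x3 intrinsics, pixels), "extrinsics" (4x4, takes a point from camera to world coordinates); the wrist camera has in their place "mount" (4x4, takes a point from camera to tool coordinates, whose origin is the TCP and whose axes are the flange's). Camera axes: x right, y down, z forward; pixel columns grow to the right and rows downward; lengths in m; the calibration is good to about 2 mm. A picture is of the moment at which its call begins: read the wrist's pose just before it. calibration takes no time and is no camera call.
- manip.close_job(): hands the job in; it is judged then, once.
The state is a dict: "clock": time; "joints": joint angles; "dq": joint speeds; "joint_efforts": joint torques, N m; "eef_pos": TCP position; "tcp_rot": TCP orientation; "contact_force": force on the tool from outside, world axes, zero at the start; "torque": the same for the moment, N m; "finger_gap": finger opening in m; "grasp_force": force on a finger pad.
Only numpy, scipy, OpenCV 4.12 (cv2) and the standard library are available. Lean on these libraries where they do the work, as an engineer would, in place of code of your own. Each camera call takes 0.05 s, during which the arm holds its last target. There are 200 camera calls.

## Working session

There is one attempt and no reset: what is moved stays moved. The work goes in short steps, Python scripts to look and compute and a tool call to move; the robot and the scene stay as the last step left them, time stands still between calls to the robot, and variables do not carry over. Pictures are saved under pics/ and viewed, at most 13 in all, crops included, and the job is handed in when it is done.

Besides the shell and the picture viewer there is one more tool, called after ">>>" by a JSON object that holds its "method" and its "body", one argument or row to a line. send_rows: Moves the arm, as the interface text tells. Its arguments: {"type":"object","properties":{"plan":{"type":"array"},"force":{"type":"number"}},"required":["plan"]}

```bash
mkdir -p pics; ls; python3 - <<'E'
from workcell import manip
import cv2,numpy as np
s=manip.read_state(); print(s)
a=manip.get_image("scene");b=manip.get_image("side")
cv2.imwrite("pics/scene0.png",a);cv2.imwrite("pics/side0.png",b)
for n in("scene","side"):
  c=manip.calibration(n);print(np.round(c["K"],1).tolist(),np.round(c["extrinsics"],3).tolist())
print(manip.calibration("wrist"), manip.tip_reach)
E
```

```text
pics
{'clock': 0.0, 'joints': array([-1.34028353e+00,  2.63530029e-01, -4.89471199e-02,  1.25939501e+00,
        8.88046693e-07,  1.41550707e+00]), 'dq': array([ 0.0007522 ,  0.000336  ,  0.0006461 , -0.00033166,  0.00128271,
        0.00030499]), 'joint_efforts': array([-1.32346333e-03, -6.37604713e+01,  3.84562790e+01,  1.37292361e-02,
       -5.78700019e-05,  4.94160105e-06]), 'eef_pos': array([ 0.19749865, -0.48615197,  0.24481767]), 'tcp_rot': array([-3.08226792e+00, -6.02058930e-01,  6.21301718e-05]), 'contact_force': array([ 0.44529488,  0.48218298, -0.15953097]), 'torque': array([ 0.0199146 , -0.02362032, -0.00515624]), 'grasp_force': 0.0, 'finger_gap': 0.08517524494384611}
[[405.8, 0.0, 283.9], [0.0, 405.8, 215.0], [0.0, 0.0, 1.0]] [[0.955, 0.236, -0.179, 0.747], [0.295, -0.722, 0.626, -0.872], [0.018, -0.651, -0.759, 1.131], [0.0, 0.0, 0.0, 1.0]]
[[486.9, 0.0, 289.5], [0.0, 486.9, 203.2], [0.0, 0.0, 1.0]] [[-0.967, -0.152, 0.207, 0.206], [-0.256, 0.531, -0.808, 1.068], [0.013, -0.834, -0.552, 0.91], [0.0, 0.0, 0.0, 1.0]]
{'K': array([[346.14581721,   0.        , 276.82478114],
       [  0.        , 346.14581721, 199.36329404],
       [  0.        ,   0.        ,   1.        ]]), 'mount': array([[ 1.02434785e-04, -9.65148719e-01, -2.61702005e-01,
         6.71803957e-02],
       [ 9.99999728e-01, -9.22010609e-05,  7.31452144e-04,
         2.91801547e-03],
       [-7.30089302e-04, -2.61702009e-01,  9.65148447e-01,
        -1.28331261e-01],
       [ 0.00000000e+00,  0.00000000e+00,  0.00000000e+00,
         1.00000000e+00]])} 0.014
```

View pics/scene0.png

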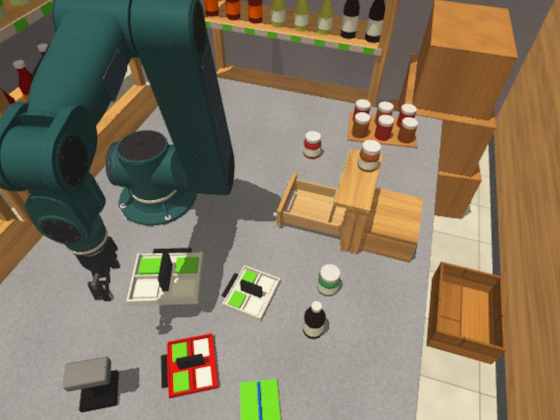

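View pics/side0.png

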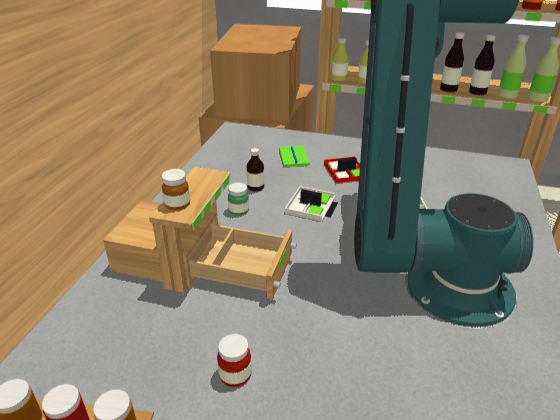

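The tray candidates in the scene view are a big white tray at (165,278), a small white tray at (250,290), a red tray at (190,365) and a green card at (260,400). I choose the small white one at (250,290), whose black tongue at (231,285) points to the robot. The drawer is at about (315,207), the board at (358,190), the jars at (313,145), (370,153) and (329,279), and the bottle at (314,320). Next I check the choice in close crops.

```bash
python3 - <<'E'
import cv2,numpy as np
a=cv2.imread("pics/scene0.png");b=cv2.imread("pics/side0.png")
def crop(im,x,y,w,h,f):
  c=cv2.resize(im[y:y+h,x:x+w],None,fx=f,fy=f,interpolation=cv2.INTER_CUBIC)
  for i in range(0,w,10): cv2.putText(c,str(x+i),(i*f,8),0,.3,(0,0,255),1); cv2.line(c,(i*f,0),(i*f,h*f),(0,0,255) if 0 else (120,120,255),1) if i%20==0 else 0
  for i in range(0,h,10): cv2.putText(c,str(y+i),(0,i*f+4),0,.3,(0,0,255),1); cv2.line(c,(0,i*f),(w*f,i*f),(120,120,255),1) if i%20==0 else 0
  return c
m=np.vstack([np.hstack([crop(a,215,255,80,60,5),crop(a,270,165,80,60,5)]),np.hstack([crop(b,270,180,80,60,5),crop(b,180,220,120,90,3)[:270,:360] if 0 else cv2.resize(crop(b,180,220,120,90,4)[:, :],(400,300))])])
cv2.imwrite("pics/crop1.png",m)
E
```

```text
(no output)
```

View pics/crop1.png

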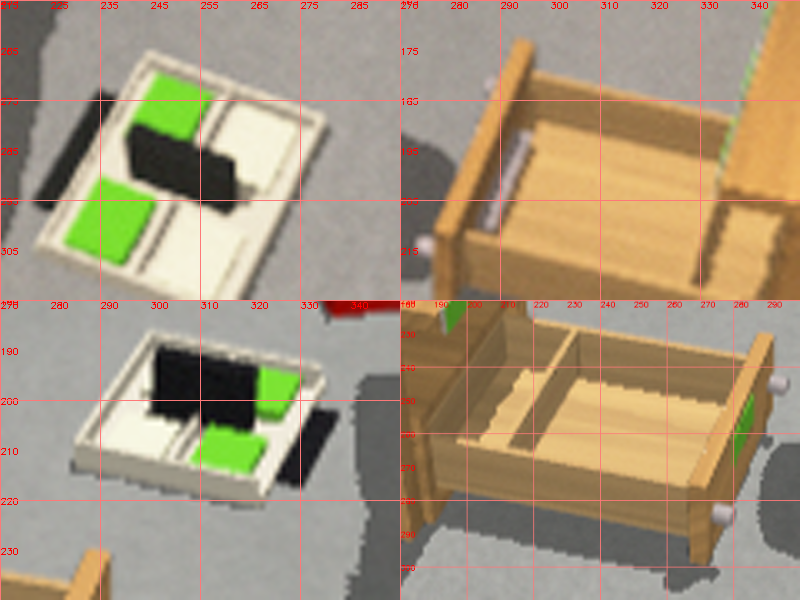

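The crop confirms the choice: a small white tray with green and white cards, tongue to the left. Tray corners in the scene view are (245,265), (280,279) and (223,304). The drawer front's top edge runs from (293,173) to (277,211). I fit the poses from these points.

```bash
cat >h.py <<'E'
import numpy as np
from workcell import manip
from scipy.optimize import least_squares
from scipy.spatial.transform import Rotation as R
CAL={n:(manip.calibration(n)["K"],np.array(manip.calibration(n)["extrinsics"])) for n in("scene","side")}
def wristcal(s):
  c=manip.calibration("wrist");T=np.eye(4);T[:3,:3]=R.from_rotvec(s["tcp_rot"]).as_matrix();T[:3,3]=s["eef_pos"]
  return c["K"],T@c["mount"]
def proj(P,cal):
  K,E=cal;p=(np.asarray(P)-E[:3,3])@E[:3,:3];p=p@K.T;return p[...,:2]/p[...,2:]
def place(p,L,z=0):
  c,s=np.cos(p[2]),np.sin(p[2]);L=np.asarray(L,float)
  return np.stack([p[0]+c*L[:,0]-s*L[:,1],p[1]+s*L[:,0]+c*L[:,1],L[:,2]+z],1)
def fit(obs,p0,z=0):
  # obs: list of (cal, [(u,v,x,y,z mm)...])
  f=lambda p:np.concatenate([(proj(place(p,np.array(o)[:,2:]/1000,z),c)-np.array(o)[:,:2]).ravel() for c,o in obs])
  r=least_squares(f,p0,loss="soft_l1");return r.x,np.round(f(r.x).reshape(-1,2),1)
E
python3 - <<'E'
from h import *
S=lambda l:[(215+u/5,255+v/5,*q) for u,v,*q in l]
D=lambda l:[(270+u/5,180+v/5,*q) for u,v,*q in l]
p,r=fit([(CAL["scene"],S([(150,52,-65,75,20),(327,120,65,75,20),(38,245,-65,-75,20),(100,92,-83,45,5),(38,207,-83,-45,5),(130,124,-35,0,54),(237,160,35,0,54)])),
 (CAL["side"],D([(152,30,65,-75,20),(327,68,-65,-75,20),(72,143,65,75,20),(262,190,-65,75,20),(338,110,-83,-45,5),(155,45,35,0,54),(258,70,-35,0,54)]))],[.5,-.2,0])
print("tray",p.round(4),r.tolist())
S=lambda l:[(270+u/5,165+v/5,*q) for u,v,*q in l]
D=lambda l:[(180+u/3.333,220+v/3.333,*q) for u,v,*q in l]
# frame: front face origin on table
p,r=fit([(CAL["scene"],S([(115,40,0,100,94),(135,45,15,100,94),(35,232,0,-100,94),(90,83,-16,83,53),(25,245,-16,-83,53),(133,132,29,50,50),(98,230,29,-50,50)])),
 (CAL["side"],D([(370,35,0,-100,94),(290,185,15,100,94),(315,190,0,100,94),(305,265,0,100,12),(378,83,-16,-83,53),(322,213,-16,83,53)]))],[.5,.1,0])
print("front",p.round(4),r.tolist())
E
```

```text
tray [ 0.4795 -0.2781 -0.0933] [[-1.5, -1.4], [-0.2, -1.5], [-1.0, -2.0], [-0.3, -1.6], [-1.1, -2.0], [-0.2, 0.0], [-0.8, 0.7], [-1.4, -1.1], [-0.7, -1.6], [-0.5, -1.5], [-0.5, -2.7], [-0.5, -0.8], [-0.6, -0.2], [-1.2, -1.2]]
front [0.4739 0.097  0.0227] [[-0.0, -1.5], [-0.1, -1.6], [0.7, -1.1], [-0.7, 0.0], [-0.4, -0.4], [0.0, -0.7], [-0.1, -0.8], [-0.7, -1.8], [-1.2, -1.4], [-2.9, -1.9], [0.3, -0.4], [0.8, -0.2], [2.9, -0.0]]
```

>>> {"method": "send_rows", "body": {
  "plan": [1,0.282,0.208,0.0,0,0,-0.478,1,0.282,0.208,0.0,0,0,-0.478,1,0.282,0.208,0.0,0,0,-0.478,1,0.282,0.208,0.0,0,0,-0.478,1,0.282,0.208,0.0,0,0,-0.478,1,0.282,0.208,0.0,0,0,-0.478,1,0.282,0.208,0.0,0,0,-0.478,1,0.282,0.208,0.0,0,0,-0.478,1,0.282,0.208,0.0,0,0,-0.478,1,0.282,0.208,0.0,0,0,-0.478,1,0.282,0.208,0.0,0,0,-0.478,1,0.282,0.208,0.0,0,0,-0.478]
}}

```text
clock: 1.1
eef_pos: [0.4792, -0.2784, 0.245]
tcp_rot: [-3.138, 0.144, 0.001]
contact_force: [-0.1, -0.6, 1.1]
finger_gap: 0.0855
grasp_force: 0.0
```

```bash
python3 - <<'E'
from h import *
import cv2,pickle
s=manip.read_state();print(s["clock"],s["eef_pos"],s["tcp_rot"],s["dq"].max())
w=manip.get_image("wrist");cv2.imwrite("pics/w1.png",w);pickle.dump(s,open("w1.pkl","wb"))
def ray(n,u,v,z):
  K,E=CAL[n];d=E[:3,:3]@np.linalg.inv(K)@[u,v,1];return (E[:3,3]+d*(z-E[2,3])/d[2]).round(3)
print("gj top",ray("scene",330,271,.09),"bottle top",ray("scene",317,307,.15),"sidejar top",ray("scene",313,137,.095),"shelf",ray("scene",371,147,.321))
E
```

```text
1.1 [ 0.47923078 -0.27842884  0.24497314] [-3.13804748e+00  1.44051635e-01  1.16127805e-03] 0.00098882938051945
gj top [ 0.7   -0.183  0.09 ] bottle top [ 0.695 -0.344  0.15 ] sidejar top [0.492 0.415 0.095] shelf [0.73  0.144 0.321]
```

>>> {"method": "send_rows", "body": {
  "plan": [1,0.02,0.37,0.055,0,0,0.116,1,0.02,0.37,0.055,0,0,0.116,1,0.02,0.37,0.055,0,0,0.116,1,0.02,0.37,0.055,0,0,0.116,1,0.02,0.37,0.055,0,0,0.116,1,0.02,0.37,0.055,0,0,0.116,1,0.02,0.37,0.055,0,0,0.116,1,0.02,0.37,0.055,0,0,0.116,1,0.02,0.37,0.055,0,0,0.116,1,0.02,0.37,0.055,0,0,0.116,1,0.02,0.37,0.055,0,0,0.116,1,0.02,0.37,0.055,0,0,0.116,1,0.02,0.37,0.055,0,0,0.116]
}}

```text
clock: 2.23
eef_pos: [0.4995, 0.09, 0.3001]
tcp_rot: [3.141, 0.033, -0.001]
contact_force: [0.6, -0.3, -0.5]
finger_gap: 0.0857
grasp_force: 0.0
```

```bash
python3 - <<'E'
from h import *
import cv2,pickle
s=manip.read_state();print(s["clock"],s["eef_pos"],s["tcp_rot"],s["dq"].max())
w=manip.get_image("wrist");cv2.imwrite("pics/w2.png",w);pickle.dump(s,open("w2.pkl","wb"))
E
```

```text
2.2333 [0.49946108 0.09003296 0.30013603] [ 3.14120717e+00  3.27005388e-02 -5.35534198e-04] 0.0018291994720740599
```

View pics/w1.png

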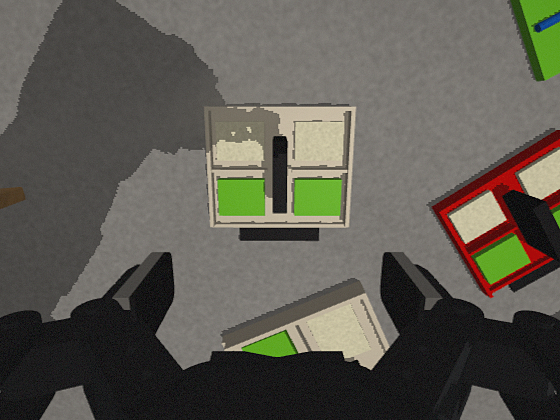

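View pics/w2.png

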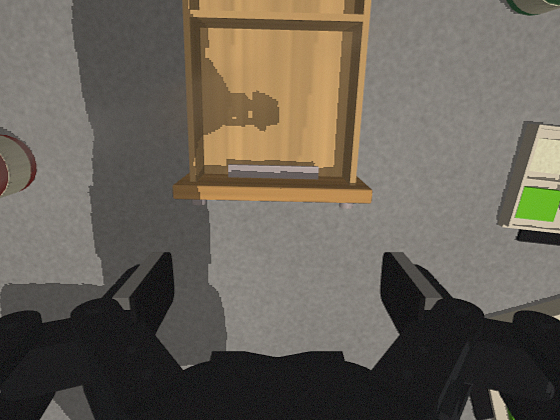

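w1 shows the tray centred, with rear corners at (205,107) and (355,107), tongue tips at (240,240) and (319,240), and the board top's near end at (280,213). w2 shows the drawer front's outer top edge from (173,200) to (372,203), the lip from (228,165) to (318,166), and the cross wall at v≈17. I fit both and check with an overlay.

```bash
python3 - <<'E'
from h import *
import cv2,pickle
c1=wristcal(pickle.load(open("w1.pkl","rb")));c2=wristcal(pickle.load(open("w2.pkl","rb")))
T=[(205,107,65,75,20),(355,107,65,-75,20),(240,240,-83,45,0),(319,240,-83,-45,0),(212,227,-65,75,10),(352,227,-65,-75,10),(280,213,-35,0,54)]
p,r=fit([(c1,T)],[.48,-.278,-.09]);print("tray",p.round(4),r.tolist())
F=[(173,200,0,100,94),(372,203,0,-100,94),(228,165,29,50,50),(318,165,29,-50,50)]
q,r=fit([(c2,F)],[.474,.097,.02]);print("front",q.round(4),r.tolist())
a=cv2.imread("pics/w1.png");b=cv2.imread("pics/w2.png")
def seg(im,c,p,L,x0,y0,f):
  pts=proj(place(p,np.array(L)/1000),c)
  for i in range(0,len(L),2):
    A,B=[tuple(int(round(k)) for k in ((pt+.5-[x0,y0])*f-.5)) for pt in pts[i:i+2]]
    cv2.line(im,A,B,(255,0,255),1)
def up(im,x,y,w,h,f): return cv2.resize(im[y:y+h,x:x+w],None,fx=f,fy=f,interpolation=cv2.INTER_NEAREST)
A=up(a,190,95,180,155,2.2);seg(A,c1,p,[(65,75,20),(65,-75,20),(-65,75,20),(65,75,20),(-65,-75,20),(65,-75,20),(-83,45,0),(-83,-45,0),(-35,7,54),(-35,-7,54),(-35,7,54),(35,7,54),(-35,-7,54),(35,-7,54)],190,95,2.2)
B=up(b,165,0,215,215,1.85);seg(B,c2,q,[(0,100,94),(0,-100,94),(15,100,94),(15,-100,94),(29,50,50),(29,-50,50),(170,80,77),(170,-80,77),(15,80,77),(170,80,77),(15,-80,77),(170,-80,77)],165,0,1.85)
h=max(A.shape[0],B.shape[0]);pad=lambda m:cv2.copyMakeBorder(m,0,h-m.shape[0],0,0,0)
cv2.imwrite("pics/ov.png",np.hstack([pad(A),pad(B)]))
E
```

```text
tray [ 0.4807 -0.2844 -0.0909] [[-1.0, -0.3], [1.2, -0.4], [0.7, -0.6], [-0.3, -0.6], [0.4, 0.7], [-4.8, 0.6], [0.2, 0.9]]
front [0.4749 0.0913 0.008 ] [[-0.4, 0.1], [0.1, -0.5], [-0.2, -0.2], [0.5, 0.9]]
```

View pics/ov.png

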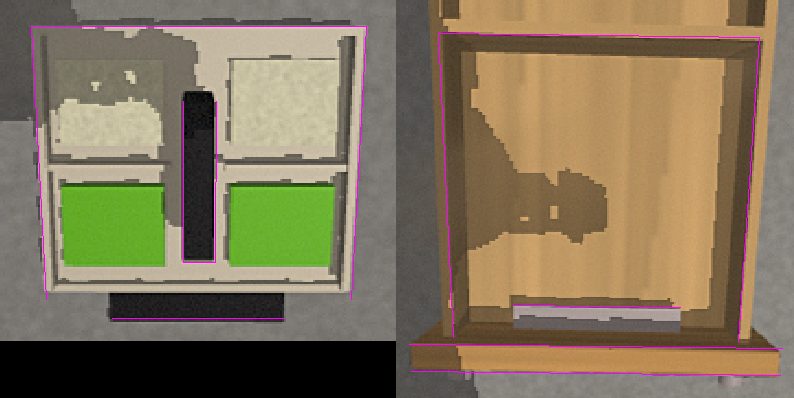

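The overlay lines match the tray and drawer edges to about 1 px. The tray is at (0.481,-0.284), yaw -0.091, and the drawer front at (0.475,0.091), yaw 0.008. The sizes agree with those given. Next is the grasp.

>>> {"method": "send_rows", "body": {
  "plan": [1,-0.0185,-0.373,-0.13,0,0,-0.112,1,-0.0185,-0.373,-0.13,0,0,-0.112,1,-0.0185,-0.373,-0.13,0,0,-0.112,1,-0.0185,-0.373,-0.13,0,0,-0.112,1,-0.0185,-0.373,-0.13,0,0,-0.112,1,-0.0185,-0.373,-0.13,0,0,-0.112,1,-0.0185,-0.373,-0.13,0,0,-0.112,1,-0.0185,-0.373,-0.13,0,0,-0.112,1,-0.0185,-0.373,-0.13,0,0,-0.112,1,-0.0185,-0.373,-0.13,0,0,-0.112,1,-0.0185,-0.373,-0.13,0,0,-0.112,1,-0.0185,-0.373,-0.16,0,0,-0.112,1,-0.0185,-0.373,-0.19,0,0,-0.112,1,-0.0185,-0.373,-0.22,0,0,-0.112,1,-0.0185,-0.373,-0.24,0,0,-0.112,1,-0.0185,-0.373,-0.255,0,0,-0.112,1,-0.0185,-0.373,-0.264,0,0,-0.112,1,-0.0185,-0.373,-0.264,0,0,-0.112],
  "force": 60
}}

```text
clock: 3.78
eef_pos: [0.4802, -0.2806, 0.0353]
tcp_rot: [-3.137, 0.139, 0.003]
contact_force: [-0.3, -0.1, 0.4]
finger_gap: 0.0852
grasp_force: 0.0
```

>>> {"method": "send_rows", "body": {
  "plan": [0.5,0,0,0,0,0,0,0.4,0,0,0,0,0,0,0.3,0,0,0,0,0,0,0.2,0,0,0,0,0,0,0,0,0,0,0,0,0,0,0,0,0,0,0,0,0,0,0,0,0,0,0,0,0,0,0,0,0,0,0,0,0,0,0,0,0,0,0,0,0,0,0,0,0,0,0,0,0,0,0,0,0,0,0,0,0,0]
}}

```text
clock: 4.78
eef_pos: [0.4813, -0.2815, 0.0368]
tcp_rot: [3.138, -0.139, 0.001]
contact_force: [-0.5, 0.9, 5.9]
finger_gap: 0.0132
grasp_force: 59.8
```

>>> {"method": "send_rows", "body": {
  "plan": [0,0,0,0.02,0,0,0,0,0,0,0.05,0,0,0,0,0,0,0.09,0,0,0,0,0,0,0.13,0,0,0,0,0,0,0.165,0,0,0,0,0,0,0.165,0,0,0,0,0,0,0.165,0,0,0]
}}

```text
clock: 5.37
eef_pos: [0.4816, -0.2818, 0.2024]
tcp_rot: [3.137, -0.138, 0.004]
contact_force: [0.1, 0.1, -5.2]
finger_gap: 0.0132
grasp_force: 59.4
```

```bash
python3 - <<'E'
from h import *
import cv2,pickle
s=manip.read_state();print(s["clock"],s["eef_pos"],s["tcp_rot"],s["contact_force"],s["finger_gap"])
w=manip.get_image("wrist");cv2.imwrite("pics/w3.png",w);pickle.dump(s,open("w3.pkl","wb"))
E
```

```text
5.3667 [ 0.48158778 -0.28181366  0.20239158] [ 3.13690209 -0.13839719  0.00352691] [ 0.12940884  0.09531272 -5.24615091] 0.013177861198932987
```

View pics/w3.png

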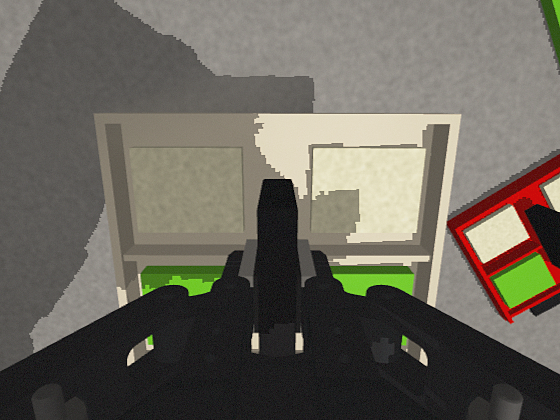

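```bash
python3 - <<'E'
from h import *
c=manip.calibration("wrist");cal=(c["K"],c["mount"])
P=np.array([(94,114,65,75,20),(461,114,65,-75,20),(262,180,35,7,54),(293,180,35,-7,54),(242,148,0,0,0)][:4],float)
B=R.from_rotvec([np.pi,0,0])
def pts(q): return (B*R.from_rotvec(q[3:]) ).apply(P[:,2:]/1000)+q[:3]
def f(q): return np.concatenate([(proj(pts(q),cal)-P[:,:2]).ravel(), (q-[0,0,.036,0,0,0])/[.01,.01,.005,.01,.05,.05]])
r=least_squares(f,[0,0,.036,0,0,0]);print(r.x.round(4),f(r.x)[:8].round(1))
E
```

```text
[-2.400e-03  2.500e-03  2.130e-02 -1.000e-03  2.638e-01 -1.000e-04] [ 1.8 -1.4 -1.8 -1.4 -6.7  1.   6.8  1. ]
```

```bash
python3 - <<'E'
from h import *
c=manip.calibration("wrist");cal=(c["K"],c["mount"])
P=np.array([(94,114,65,75,20),(461,114,65,-75,20),(262,180,35,7,5),(293.5,180,35,-7,5)],float)
B=R.from_rotvec([np.pi,0,0])
def pts(q,L): return (B*R.from_rotvec(q[3:]) ).apply(np.array(L)/1000)+q[:3]
def f(q): return np.concatenate([(proj(pts(q,P[:,2:]),cal)-P[:,:2]).ravel(), (q-[0,0,.036,0,0,0])/[.01,.01,.01,.01,.05,.05]])
r=least_squares(f,[0,0,.036,0,0,0]);q=r.x;print(q.round(4),f(q)[:8].round(1))
print(proj(pts(q,[(35,7,54),(35,-7,54),(-65,75,20),(0,75,20)]),cal).round(0).tolist())
import cv2
w=cv2.imread("pics/w3.png"); print(cv2.cvtColor(w,6)[170:260:3,278].tolist())
E
```

```text
[-0.0005  0.0026  0.0354  0.0014  0.0293  0.0002] [ 0.   0.1  0.2  0.1  0.7 -0.1 -1.  -0.1]
[[257.0, 206.0], [299.0, 206.0], [126.0, 384.0], [112.0, 262.0]]
[222, 129, 131, 1, 22, 23, 23, 20, 21, 21, 24, 21, 25, 22, 16, 26, 32, 19, 24, 28, 16, 18, 21, 29, 28, 30, 16, 25, 22, 11]
```

```bash
cat >>h.py <<'E'
YAW=.008;FR=np.array([.4749,.0939])
Y=R.from_rotvec([0,0,YAW]);SEAT=np.array([*FR,.032])+Y.apply([.1015,0,0])
def tcp(X,Z,th,g=(.0005,0,.0368)):
  Rt=Y*R.from_rotvec([0,-th,0]);p=SEAT+Y.apply([X,0,Z])+Rt.apply(g)
  return p,Rt*R.from_rotvec([np.pi,0,0])
def tip(xt,zt,th): return tcp(xt+.083*np.cos(th),zt+.083*np.sin(th),th)
def rel(tgt,base=None):
  s=manip.read_state();p0,R0=base or (s["eef_pos"],R.from_rotvec(s["tcp_rot"]))
  p,r=tgt;return np.concatenate([p-p0,(r*R0.inv()).as_rotvec()]).round(4).tolist()
E
python3 - <<'E'
from h import *
print(SEAT)
t=.436
print("A",rel(tip(-.061,.12,t)))
A=tip(-.061,.12,t)
for n,w in [("B",tip(-.061,.004,t)),("C",tip(-.083,.003,t))]+[("s%.2f"%th,tip(-.0835,.0025-.0015*(1-th/t),th)) for th in (.35,.26,.175,.0875,.0)]: print(n,rel(w,A))
E
```

```text
[0.57639675 0.09471199 0.032     ]
A [0.0947, 0.376, 0.0199, -0.0177, -0.436, 0.0947]
B [0.0, 0.0, -0.116, 0.0, 0.0, 0.0]
C [-0.022, -0.0002, -0.117, 0.0, 0.0, 0.0]
s0.35 [-0.0168, -0.0001, -0.1232, -0.0007, 0.086, -0.0]
s0.26 [-0.0114, -0.0001, -0.1297, -0.0014, 0.176, 0.0]
s0.17 [-0.0068, -0.0001, -0.1362, -0.0021, 0.261, 0.0]
s0.09 [-0.0027, -0.0, -0.1434, -0.0028, 0.3485, -0.0]
s0.00 [0.0009, 0.0, -0.1508, -0.0035, 0.436, -0.0]
```

>>> {"method": "send_rows", "body": {
  "plan": [0,0.008,0.031,0.02,0,-0.036,0.008,0,0.016,0.063,0.02,-0.003,-0.073,0.016,0,0.024,0.094,0.02,-0.004,-0.109,0.024,0,0.032,0.125,0.02,-0.006,-0.145,0.032,0,0.039,0.157,0.02,-0.007,-0.182,0.039,0,0.047,0.188,0.02,-0.009,-0.218,0.047,0,0.055,0.219,0.02,-0.01,-0.254,0.055,0,0.063,0.251,0.02,-0.012,-0.291,0.063,0,0.071,0.282,0.02,-0.013,-0.327,0.071,0,0.079,0.313,0.02,-0.015,-0.363,0.079,0,0.087,0.345,0.02,-0.016,-0.4,0.087,0,0.0947,0.376,0.0199,-0.0177,-0.436,0.0947,0,0.0947,0.376,0.0199,-0.0177,-0.436,0.0947,0,0.0947,0.376,0.0199,-0.0177,-0.436,0.0947]
}}

```text
clock: 6.58
eef_pos: [0.5741, 0.0909, 0.2185]
tcp_rot: [-3.065, -0.027, -0.672]
contact_force: [1.0, 0.2, -4.1]
finger_gap: 0.0131
grasp_force: 60.6
```

```bash
python3 - <<'E'
from h import *
import cv2,pickle
s=manip.read_state();print(s["eef_pos"],s["tcp_rot"],s["contact_force"])
t=.436
for n,w in [("A",tip(-.061,.12,t)),("B",tip(-.061,.004,t)),("C",tip(-.083,.003,t))]+[("s%.2f"%th,tip(-.0835,.0025-.0015*(1-th/t),th)) for th in (.35,.26,.175,.0875,.0)]: print(n,rel(w))
w=manip.get_image("side");cv2.imwrite("pics/s1.png",w)
w=manip.get_image("wrist");pickle.dump(s,open("w4.pkl","wb"));cv2.imwrite("pics/w4.png",w)
cv2.imwrite("pics/m4.png",np.hstack([cv2.resize(cv2.imread("pics/s1.png")[160:310,170:370],(400,300)),cv2.resize(w,(400,300))]))
E
```

```text
[0.57413555 0.09093189 0.21853342] [-3.06472593 -0.02724534 -0.67212273] [ 1.01323713  0.22050713 -4.06076726]
A [0.0014, 0.0038, 0.0021, -0.0, -0.0042, -0.0098]
B [0.0014, 0.0038, -0.1139, -0.0, -0.0042, -0.0098]
C [-0.0206, 0.0036, -0.1149, -0.0, -0.0042, -0.0098]
s0.35 [-0.0154, 0.0036, -0.1211, -0.0012, 0.0818, -0.0098]
s0.26 [-0.01, 0.0037, -0.1276, -0.0023, 0.1718, -0.0098]
s0.17 [-0.0054, 0.0037, -0.1342, -0.0034, 0.2568, -0.0097]
s0.09 [-0.0013, 0.0038, -0.1413, -0.0045, 0.3443, -0.0097]
s0.00 [0.0023, 0.0038, -0.1487, -0.0057, 0.4317, -0.0096]
```

View pics/m4.png

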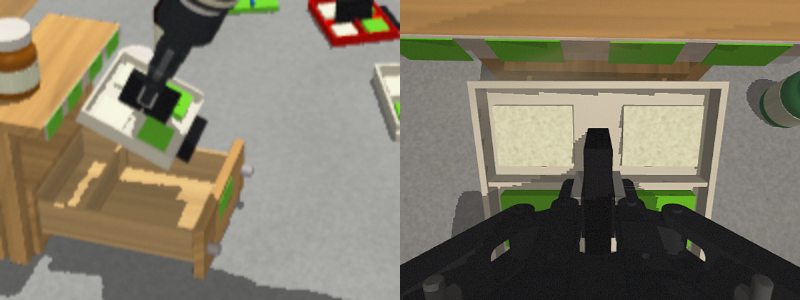

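The picture shows the tray with its rear end up and its tongue pointing down over the drawer, centred between the side walls. It is close to the board but free of it. I descend part way and re-check the pose.

>>> {"method": "send_rows", "body": {
  "plan": [0,0.001,0.0038,-0.015,0,-0.004,-0.01,0,0.001,0.0038,-0.04,0,-0.004,-0.01,0,0.001,0.0038,-0.06,0,-0.004,-0.01,0,0.001,0.0038,-0.075,0,-0.004,-0.01,0,0.001,0.0038,-0.08,0,-0.004,-0.01,0,0.001,0.0038,-0.08,0,-0.004,-0.01,0,0.001,0.0038,-0.08,0,-0.004,-0.01,0,0.001,0.0038,-0.08,0,-0.004,-0.01]
}}

```text
clock: 7.35
eef_pos: [0.5776, 0.0882, 0.1423]
tcp_rot: [-3.062, -0.02, -0.687]
contact_force: [-0.7, -0.9, -4.4]
finger_gap: 0.0132
grasp_force: 60.6
```

```bash
python3 - <<'E'
from h import *
import cv2,pickle
s=manip.read_state();print(s["eef_pos"],s["tcp_rot"],s["contact_force"])
t=.436
for n,w in [("B",tip(-.061,.004,t)),("C",tip(-.083,.003,t))]+[("s%.2f"%th,tip(-.0835,.0025-.0015*(1-th/t),th)) for th in (.35,.26,.175,.0875,.0)]: print(n,rel(w))
E
```

```text
[0.57759145 0.08821652 0.14229341] [-3.06203249 -0.01966895 -0.68733749] [-0.65056208 -0.90328993 -4.42326178]
B [-0.002, 0.0065, -0.0377, -0.0005, 0.0056, -0.005]
C [-0.024, 0.0063, -0.0387, -0.0005, 0.0056, -0.005]
s0.35 [-0.0189, 0.0064, -0.0449, -0.0014, 0.0916, -0.0049]
s0.26 [-0.0135, 0.0064, -0.0514, -0.0024, 0.1816, -0.0049]
s0.17 [-0.0089, 0.0064, -0.0579, -0.0033, 0.2666, -0.0049]
s0.09 [-0.0047, 0.0065, -0.065, -0.0042, 0.3541, -0.0048]
s0.00 [-0.0012, 0.0065, -0.0725, -0.0051, 0.4416, -0.0048]
```

>>> {"method": "send_rows", "body": {
  "plan": [0,0,0,0,0,0,0,0,0,0,0,0,0,0,0,0,0,0,0,0,0]
}}

```text
clock: 7.6
eef_pos: [0.5771, 0.0886, 0.1418]
tcp_rot: [-3.062, -0.021, -0.686]
contact_force: [0.2, 1.1, -3.1]
finger_gap: 0.013
grasp_force: 60.6
```

>>> {"method": "send_rows", "body": {
  "plan": [0,0,0.005,0,0,0,0,0,0,0.005,0,0,0,0,0,0,0.005,0,0,0,0,0,0,0.005,0,0,0,0]
}}

```text
clock: 7.93
eef_pos: [0.5769, 0.0911, 0.1412]
tcp_rot: [-3.061, -0.027, -0.685]
contact_force: [-0.1, 0.0, -4.1]
finger_gap: 0.0131
grasp_force: 60.6
```

>>> {"method": "send_rows", "body": {
  "plan": [0,-0.002,0.005,-0.01,0,0.004,-0.002,0,-0.002,0.005,-0.01,0,0.004,-0.002,0,-0.002,0.005,-0.01,0,0.004,-0.002,0,-0.002,0.005,-0.01,0,0.004,-0.002,0,-0.002,0.005,-0.01,0,0.004,-0.002,0,-0.002,0.005,-0.01,0,0.004,-0.002]
}}

```text
clock: 8.43
eef_pos: [0.5751, 0.0928, 0.1313]
tcp_rot: [-3.062, -0.032, -0.679]
contact_force: [0.2, 0.1, -3.2]
finger_gap: 0.0131
grasp_force: 60.4
```

```bash
cat >go.py <<'E'
from h import *
s=manip.read_state();print(s["eef_pos"],s["tcp_rot"].round(4),s["contact_force"].round(1),s["joints"].round(4))
t=.436
for n,w in [("B",tip(-.061,.004,t)),("C",tip(-.083,.003,t))]+[("s%.2f"%th,tip(-.0835,.0025-.0015*(1-th/t),th)) for th in (.35,.26,.175,.0875,.0)]: print(n,rel(w))
E
python3 go.py
```

```text
[0.57511812 0.09278752 0.13132888] [-3.0616 -0.0317 -0.6789] [ 0.2  0.1 -3.2] [ 1.9400e-02  1.8580e-01 -6.0590e-01  3.4260e-01  1.5000e-03  3.1406e+00]
B [0.0004, 0.0019, -0.0267, -0.001, 0.0004, -0.0129]
C [-0.0216, 0.0017, -0.0277, -0.001, 0.0004, -0.0129]
s0.35 [-0.0164, 0.0018, -0.0339, -0.0022, 0.0864, -0.0129]
s0.26 [-0.011, 0.0018, -0.0404, -0.0035, 0.1764, -0.0128]
s0.17 [-0.0064, 0.0019, -0.047, -0.0047, 0.2614, -0.0127]
s0.09 [-0.0023, 0.0019, -0.0541, -0.006, 0.3489, -0.0126]
s0.00 [0.0013, 0.0019, -0.0615, -0.0073, 0.4364, -0.0125]
```

The yaw lag comes from joint 6 sitting at its limit (3.14). A yaw of about 0.026 avoids this and costs only about 1°, which is within tolerance.

```bash
sed -i 's/^  Rt=Y\*R.from_rotvec(\[0,-th,0\])/  Rt=R.from_rotvec([0,0,.028])*R.from_rotvec([0,-th,0])/' h.py; python3 go.py
```

```text
[0.57511812 0.09278752 0.13132888] [-3.0616 -0.0317 -0.6789] [ 0.2  0.1 -3.2] [ 1.9400e-02  1.8580e-01 -6.0590e-01  3.4260e-01  1.5000e-03  3.1406e+00]
B [0.0004, 0.0016, -0.0267, -0.001, 0.0004, 0.0071]
C [-0.0216, 0.0014, -0.0277, -0.001, 0.0004, 0.0071]
s0.35 [-0.0164, 0.0015, -0.0339, -0.0031, 0.0864, 0.0071]
s0.26 [-0.011, 0.0016, -0.0404, -0.0053, 0.1764, 0.0071]
s0.17 [-0.0064, 0.0017, -0.047, -0.0073, 0.2614, 0.0072]
s0.09 [-0.0023, 0.0018, -0.0541, -0.0095, 0.3488, 0.0072]
s0.00 [0.0013, 0.0019, -0.0615, -0.0116, 0.4363, 0.0072]
```

>>> {"method": "send_rows", "body": {
  "plan": [0,0,0,0.02,0,0,0.008,0,0,0,0.02,0,0,0.008,0,0,0,0.02,0,0,0.008,0,0,0,0.02,0,0,0.008]
}}

```text
clock: 8.77
eef_pos: [0.5749, 0.0928, 0.1508]
tcp_rot: [-3.06, -0.044, -0.678]
contact_force: [0.3, -0.0, -3.6]
finger_gap: 0.0133
grasp_force: 60.8
```

```bash
python3 go.py
```

```text
[0.57487397 0.09277458 0.15075647] [-3.0599 -0.0436 -0.6782] [ 0.3 -0.  -3.6] [ 0.0175  0.1635 -0.5712  0.3999  0.0056  3.1318]
B [0.0007, 0.0016, -0.0461, -0.0009, 0.0002, -0.0007]
C [-0.0213, 0.0015, -0.0471, -0.0009, 0.0002, -0.0007]
s0.35 [-0.0162, 0.0016, -0.0534, -0.0033, 0.0862, -0.0007]
s0.26 [-0.0107, 0.0017, -0.0598, -0.0059, 0.1761, -0.0006]
s0.17 [-0.0062, 0.0018, -0.0664, -0.0083, 0.2611, -0.0006]
s0.09 [-0.002, 0.0019, -0.0735, -0.0108, 0.3486, -0.0006]
s0.00 [0.0015, 0.0019, -0.081, -0.0133, 0.436, -0.0005]
```

Tracking is exact again. I lower to B and slide the tongue under the lip to C.

>>> {"method": "send_rows", "body": {
  "plan": [0,0.0007,0.0016,-0.015,0,0,0,0,0.0007,0.0016,-0.03,0,0,0,0,0.0007,0.0016,-0.04,0,0,0,0,0.0007,0.0016,-0.0461,0,0,0,0,0.0007,0.0016,-0.0461,0,0,0,0,-0.006,0.0016,-0.0465,0,0,0,0,-0.013,0.0016,-0.047,0,0,0,0,-0.018,0.0016,-0.047,0,0,0,0,-0.0213,0.0015,-0.0471,0,0,0,0,-0.0213,0.0015,-0.0471,0,0,0]
}}

```text
clock: 9.6
eef_pos: [0.5529, 0.0943, 0.1044]
tcp_rot: [-3.06, -0.044, -0.679]
contact_force: [0.0, -1.1, -3.9]
finger_gap: 0.0131
grasp_force: 60.6
```

```bash
python3 go.py; python3 - <<'E'
from h import *
import cv2
w=manip.get_image("side");v=manip.get_image("scene")
cv2.imwrite("pics/m5.png",np.hstack([cv2.resize(w[200:320,170:330],(400,300),interpolation=cv2.INTER_CUBIC),cv2.resize(v[155:245,260:380],(400,300),interpolation=cv2.INTER_CUBIC)]))
E
```

```text
[0.55289181 0.09432541 0.10444775] [-3.0598 -0.0441 -0.6786] [ 0.  -1.1 -3.9] [ 0.0218  0.187  -0.6988  0.2486  0.0039  3.1354]
B [0.0227, 0.0001, 0.0002, -0.0009, 0.0005, -0.001]
C [0.0007, -0.0001, -0.0008, -0.0009, 0.0005, -0.001]
s0.35 [0.0058, 0.0, -0.007, -0.0034, 0.0865, -0.001]
s0.26 [0.0112, 0.0001, -0.0135, -0.0059, 0.1764, -0.001]
s0.17 [0.0158, 0.0002, -0.0201, -0.0083, 0.2614, -0.0009]
s0.09 [0.02, 0.0003, -0.0272, -0.0108, 0.3488, -0.0009]
s0.00 [0.0235, 0.0004, -0.0346, -0.0133, 0.4363, -0.0008]
```

View pics/m5.png

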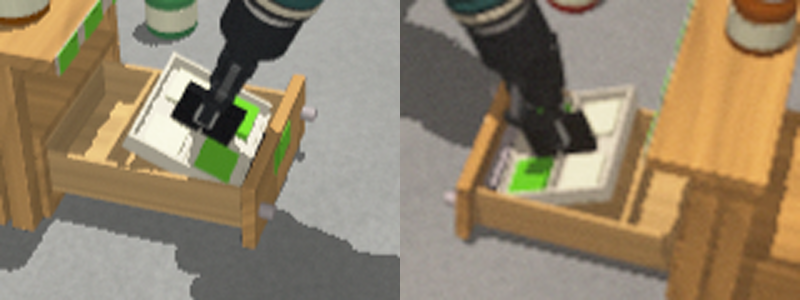

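The side and scene views show the tray's front end down at the lip, with its rear up between the side walls and no contact force. Now I swing it down.

>>> {"method": "send_rows", "body": {
  "plan": [0,0.003,0,-0.004,-0.0017,0.043,0,0,0.0058,0,-0.007,-0.0034,0.0865,0,0,0.0085,0,-0.0103,-0.0047,0.131,0,0,0.0112,0.0001,-0.0135,-0.0059,0.1764,0,0,0.0135,0.0001,-0.0168,-0.0071,0.219,0,0,0.0158,0.0002,-0.0201,-0.0083,0.2614,0,0,0.018,0.0002,-0.0236,-0.0095,0.305,0,0,0.02,0.0003,-0.0272,-0.0108,0.3488,0,0,0.0218,0.0003,-0.0308,-0.012,0.392,0,0,0.0235,0.0004,-0.0346,-0.0133,0.4363,0,0,0.0235,0.0004,-0.0346,-0.0133,0.4363,0,0,0.0235,0.0004,-0.0346,-0.0133,0.4363,0]
}}

```text
clock: 10.7
eef_pos: [0.5781, 0.0947, 0.0692]
tcp_rot: [-3.141, -0.045, -0.002]
contact_force: [-0.2, 0.1, -4.0]
finger_gap: 0.013
grasp_force: 60.6
```

```bash
python3 go.py; python3 - <<'E'
from h import *
import cv2
w=manip.get_image("side");v=manip.get_image("scene")
cv2.imwrite("pics/m6.png",np.hstack([cv2.resize(w[200:320,170:330],(400,300),interpolation=cv2.INTER_CUBIC),cv2.resize(v[155:245,260:380],(400,300),interpolation=cv2.INTER_CUBIC)]))
E
```

```text
[0.57807923 0.09468054 0.06919646] [-3.141e+00 -4.510e-02 -1.900e-03] [-0.2  0.1 -4. ] [ 2.3200e-02  4.7000e-01 -2.2570e-01  8.7390e-01  2.0000e-04  3.1361e+00]
B [-0.0025, -0.0003, 0.0354, 0.0121, -0.4346, -0.0007]
C [-0.0245, -0.0005, 0.0344, 0.0121, -0.4346, -0.0007]
s0.35 [-0.0194, -0.0004, 0.0282, 0.0097, -0.3487, -0.0007]
s0.26 [-0.0139, -0.0002, 0.0217, 0.0071, -0.2587, -0.0007]
s0.17 [-0.0094, -0.0001, 0.0152, 0.0047, -0.1738, -0.0007]
s0.09 [-0.0052, -0.0001, 0.0081, 0.0022, -0.0863, -0.0007]
s0.00 [-0.0017, 0.0, 0.0006, -0.0003, 0.0012, -0.0007]
```

>>> {"method": "send_rows", "body": {
  "plan": [0,-0.001,0,-0.001,0,0,0,0,-0.001,0,-0.001,0,0,0,0.2,-0.001,0,-0.001,0,0,0,0.3,-0.001,0,-0.001,0,0,0,0.5,-0.001,0,-0.001,0,0,0,0.7,-0.001,0,-0.001,0,0,0,0.7,-0.001,0,-0.001,0,0,0,0.7,-0.001,0,0.02,0,0,0,0.7,-0.001,0,0.05,0,0,0,0.7,-0.02,0,0.09,0,0,0,0.7,-0.05,0,0.13,0,0,0,0.7,-0.08,0,0.16,0,0,0,0.7,-0.08,0,0.19,0,0,0,0.7,-0.08,0,0.22,0,0,0,0.7,-0.08,0,0.22,0,0,0,0.7,-0.08,0,0.22,0,0,0]
}}

```text
clock: 12.13
eef_pos: [0.4978, 0.0947, 0.2909]
tcp_rot: [-3.141, -0.045, -0.005]
contact_force: [0.7, -0.6, 0.1]
finger_gap: 0.0599
grasp_force: 0.0
```

```bash
python3 - <<'E'
from h import *
import cv2,pickle
s=manip.read_state();print(s["eef_pos"],s["tcp_rot"],s["finger_gap"])
w=manip.get_image("wrist");pickle.dump(s,open("w7.pkl","wb"));cv2.imwrite("pics/w7.png",w)
c=wristcal(s);f=3
im=cv2.resize(w[0:200,150:400],None,fx=f,fy=f,interpolation=cv2.INTER_NEAREST)
cv2.imwrite("pics/w7c.png",im)
p=[.4749,.0913,.008]
print(proj(place(p,np.array([(101.5+65,75,52),(101.5+65,-75,52),(101.5-65,75,52),(101.5-35,0,86),(29,50,50),(29,-50,50),(170,80,77),(170,-80,77),(0,100,94),(0,-100,94)])/1000),c).round(1).tolist())
E
```

```text
[0.49778962 0.09474099 0.29089757] [-3.14103766 -0.04518004 -0.00468542] 0.05994948819131516
[[203.1, 24.0], [357.9, 27.6], [207.3, 157.9], [278.5, 133.2], [231.1, 165.1], [324.0, 167.0], [191.7, 13.1], [370.1, 17.3], [174.4, 200.9], [379.3, 205.0]]
```

View pics/w7c.png

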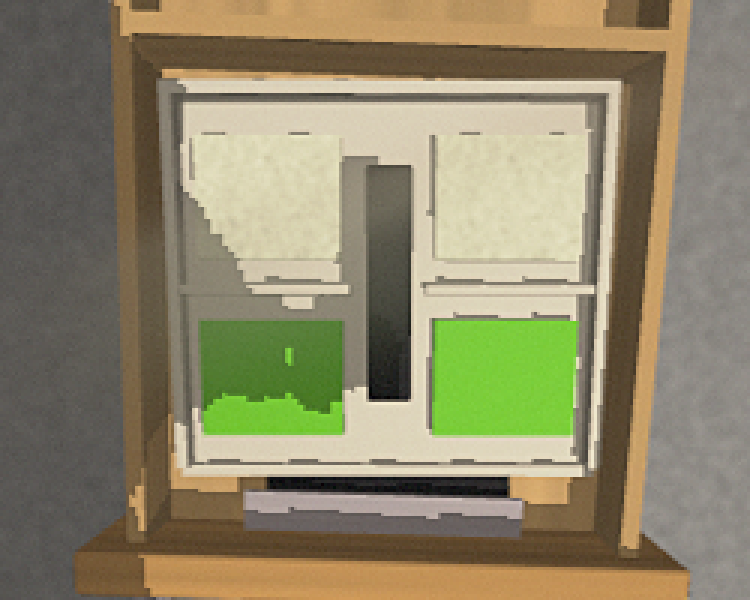

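The tray lies flat in the drawer with its tongue under the lip (black strip above the lip at crop (390,485)). Its rear corners are within 3 px of where they should be. Next I shut the fingers, lean the gripper back about 40° and go in front of the drawer.

>>> {"method": "send_rows", "body": {
  "plan": [0,-0.02,0,0,0,-0.1,0,0,-0.04,0,0,0,-0.2,0,0,-0.06,0,0,0,-0.3,0,0,-0.065,0,0,0,-0.4,0,0,-0.065,0,0,0,-0.5,0,0,-0.065,0,0,0,-0.6,0,0,-0.065,0,0,0,-0.7,0,0,-0.065,0,-0.03,0,-0.7,0,0,-0.065,0,-0.06,0,-0.7,0,0,-0.065,0,-0.09,0,-0.7,0,0,-0.065,0,-0.09,0,-0.7,0]
}}

```text
clock: 13.1
eef_pos: [0.4282, 0.0918, 0.1925]
tcp_rot: [2.948, 0.047, 1.059]
contact_force: [-1.3, 0.9, -1.8]
finger_gap: 0.0
grasp_force: 0.0
```

```bash
python3 - <<'E'
from h import *
s=manip.read_state();print(s["eef_pos"],R.from_rotvec(s["tcp_rot"]).as_matrix()[:,2].round(3),R.from_rotvec(s["tcp_rot"]).as_matrix()[:,0].round(3),s["joints"].round(3),s["finger_gap"])
E
```

```text
[0.42821517 0.09184162 0.19250177] [ 0.636  0.002 -0.772] [0.771 0.031 0.636] [ 0.039 -0.232 -0.986  0.128 -0.023  3.141] 3.145838658368412e-05
```

>>> {"method": "send_rows", "body": {
  "plan": [0,0.005,0.003,-0.025,0,0,0.03,0,0.005,0.003,-0.05,0,0,0.03,0,0.005,0.003,-0.075,0,0,0.03,0,0.005,0.003,-0.1,0,0,0.03,0,0.005,0.003,-0.12,0,0,0.03,0,0.005,0.003,-0.13,0,0,0.03,0,0.005,0.003,-0.132,0,0,0.03,0,0.005,0.003,-0.132,0,0,0.03]
}}

```text
clock: 13.77
eef_pos: [0.4531, 0.1006, 0.0872]
tcp_rot: [2.964, 0.09, 1.033]
contact_force: [-0.4, -0.1, -0.1]
finger_gap: -0.0001
grasp_force: 0.0
```

```bash
python3 - <<'E'
from h import *
s=manip.read_state();print(s["eef_pos"],R.from_rotvec(s["tcp_rot"]).as_matrix()[:,2].round(3),R.from_rotvec(s["tcp_rot"]).as_matrix()[:,0].round(3),s["joints"].round(3),s["contact_force"])
E
```

```text
[0.45310014 0.10061067 0.0872072 ] [ 0.621  0.017 -0.784] [0.782 0.055 0.621] [ 0.052  0.053 -1.175 -0.327 -0.015  3.127] [-0.40499197 -0.1123318  -0.09987192]
```

>>> {"method": "send_rows", "body": {
  "plan": [0,-0.008,0,0,0,0.12,0,0,-0.013,-0.005,0,0,0.25,0,0,-0.013,-0.005,-0.01,0,0.25,0,0,-0.013,-0.005,-0.02,0,0.25,0,0,-0.013,-0.005,-0.027,0,0.25,0,0,-0.013,-0.005,-0.027,0,0.25,0]
}}

```text
clock: 14.27
eef_pos: [0.4396, 0.0954, 0.0604]
tcp_rot: [-3.066, -0.089, -0.656]
contact_force: [-0.7, 0.1, -0.0]
finger_gap: -0.0002
grasp_force: 0.0
```

```bash
python3 - <<'E'
from h import *
s=manip.read_state();print(s["eef_pos"],R.from_rotvec(s["tcp_rot"]).as_matrix()[:,2].round(3),R.from_rotvec(s["tcp_rot"]).as_matrix()[:,0].round(3),s["joints"].round(3),s["contact_force"])
E
```

```text
[0.4396045  0.09540526 0.06039963] [ 0.409  0.017 -0.913] [0.911 0.055 0.409] [ 0.029  0.097 -0.986  0.066  0.005  3.114] [-0.66320493  0.0715826  -0.04821222]
```

>>> {"method": "send_rows", "body": {
  "plan": [0,0.006,0,0,0,0,0,0,0.011,0,0,0,0,0,0,0.015,0,0,0,0,0,0,0.019,0,0,0,0,0,0,0.023,0,0,0,0,0,0,0.028,0,0,0,0,0,0,0.034,0,0,0,0,0,0,0.041,0,0,0,0,0,0,0.049,0,0,0,0,0,0,0.057,0,0,0,0,0,0,0.065,0,0,0,0,0,0,0.073,0,0,0,0,0,0,0.081,0,0,0,-0.02,0,0,0.089,0.001,0,0,-0.04,0,0,0.097,0.001,0,0,-0.06,0,0,0.104,0.001,0,0,-0.08,0,0,0.109,0.001,0,0,-0.1,0,0,0.112,0.001,0,0,-0.12,0,0,0.113,0.001,0,0,-0.14,0,0,0.113,0.001,0,0,-0.15,0]
}}

```text
clock: 15.93
eef_pos: [0.5536, 0.0966, 0.0602]
tcp_rot: [-3.012, -0.09, -0.887]
contact_force: [0.6, 0.7, 0.4]
finger_gap: -0.0003
grasp_force: 0.0
```

```bash
python3 - <<'E'
from h import *
import cv2
s=manip.read_state();print(s["eef_pos"],R.from_rotvec(s["tcp_rot"]).as_matrix()[:,2].round(3),s["joints"].round(3),s["contact_force"])
w=manip.get_image("side");v=manip.get_image("scene")
cv2.imwrite("pics/m8.png",np.hstack([cv2.resize(w[180:330,150:350],(400,300),interpolation=cv2.INTER_CUBIC),cv2.resize(v[125:260,250:430],(400,300),interpolation=cv2.INTER_CUBIC)]))
E
```

```text
[0.55361074 0.0965573  0.06015421] [ 0.541  0.017 -0.841] [ 2.600e-02  2.420e-01 -9.180e-01 -1.610e-01  3.000e-03  3.109e+00] [0.5595474  0.65362096 0.3672657 ]
```

View pics/m8.png

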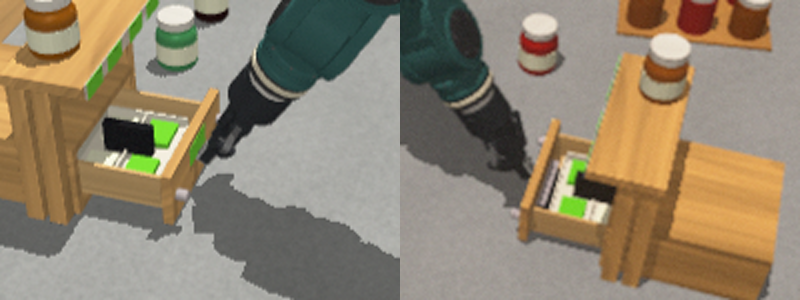

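The drawer is about half shut, with the tray still flat in it and the fingers in the middle of the front. I keep pushing.

>>> {"method": "send_rows", "body": {
  "plan": [0,0.005,0,0,0,-0.01,0,0,0.011,0,0,0,-0.02,0,0,0.018,0,0,0,-0.03,0,0,0.026,0,0,0,-0.04,0,0,0.034,0,0,0,-0.05,0,0,0.042,0,0,0,-0.06,0,0,0.05,0,0,0,-0.06,0,0,0.058,0,0,0,-0.06,0,0,0.065,0,0,0,-0.06,0,0,0.071,0,0,0,-0.06,0,0,0.077,0,0,0,-0.06,0,0,0.082,0.001,0,0,-0.06,0,0,0.086,0.001,0,0,-0.06,0,0,0.09,0.001,0,0,-0.06,0,0,0.094,0.001,0,0,-0.06,0,0,0.097,0.001,0,0,-0.06,0,0,0.1,0.001,0,0,-0.06,0,0,0.102,0.001,0,0,-0.06,0]
}}

```text
clock: 17.53
eef_pos: [0.6555, 0.0976, 0.0604]
tcp_rot: [2.984, 0.09, 0.976]
contact_force: [-1.6, -1.8, 0.7]
finger_gap: -0.0005
grasp_force: 0.8
```

>>> {"method": "send_rows", "body": {
  "plan": [0,0.002,0,0,0,0,0,0,0.004,0,0,0,0,0,0,0.004,0,0,0,0,0]
}}

```text
clock: 17.78
eef_pos: [0.659, 0.0975, 0.0602]
tcp_rot: [2.984, 0.09, 0.975]
contact_force: [-4.4, -1.2, 2.1]
finger_gap: 0.0001
grasp_force: 1.8
```

>>> {"method": "send_rows", "body": {
  "plan": [0,0.002,0,0,0,0,0,0,0.004,0,0,0,0,0,0,0.006,0,0,0,0,0,0,0.006,0,0,0,0,0]
}}

```text
clock: 18.12
eef_pos: [0.6657, 0.0976, 0.0606]
tcp_rot: [2.984, 0.09, 0.976]
contact_force: [0.1, 0.2, 1.0]
finger_gap: 0.0
grasp_force: 0.0
```

>>> {"method": "send_rows", "body": {
  "plan": [0,0.002,0,0,0,0,0,0,0.004,0,0,0,0,0,0,0.004,0,0,0,0,0,0,0.004,0,0,0,0,0]
}}

```text
clock: 18.45
eef_pos: [0.6694, 0.0976, 0.0604]
tcp_rot: [2.984, 0.09, 0.976]
contact_force: [-0.3, 0.1, -0.3]
finger_gap: -0.0003
grasp_force: 0.0
```

The catch force rose and then vanished, so the drawer has pulled itself home. I back off and look.

>>> {"method": "send_rows", "body": {
  "plan": [0,-0.02,0,0,0,0,0,0,-0.05,0,0,0,0,0,0,-0.08,0,0,0,0,0,0,-0.11,0,0,0,0,0,0,-0.14,0,0,0,0,0,0,-0.14,0,0,0,0,0,0,-0.14,0,0,0,0,0]
}}

```text
clock: 19.03
eef_pos: [0.528, 0.0976, 0.0604]
tcp_rot: [2.984, 0.09, 0.975]
contact_force: [-0.3, 0.4, 0.4]
finger_gap: -0.0
grasp_force: 0.0
```

```bash
python3 - <<'E'
from h import *
import cv2
w=manip.get_image("side");v=manip.get_image("scene");s=manip.read_state();print(s["contact_force"],s["eef_pos"],s["clock"])
cv2.imwrite("pics/m9.png",np.hstack([cv2.resize(w[140:290,80:280],(400,300),interpolation=cv2.INTER_CUBIC),cv2.resize(v[125:260,250:430],(400,300),interpolation=cv2.INTER_CUBIC)]))
# predicted front corners if opened d=.2..., knob pixel
for x in (.675,.68,.685,.69,.695): print(x,proj(place([x,.0955,.008],np.array([(0,100,94),(0,100,12),(-16,83,53)])/1000),CAL["side"]).round(1).tolist())
E
```

```text
[ 0.04612883  0.93910196 -0.17347361] [0.53023586 0.09755446 0.06092813] 19.1333
0.675 [[196.3, 260.4], [199.1, 284.1], [205.9, 269.4]]
0.68 [[194.4, 260.1], [197.4, 283.7], [204.2, 269.0]]
0.685 [[192.7, 259.7], [195.6, 283.4], [202.4, 268.7]]
0.69 [[190.9, 259.4], [193.9, 283.0], [200.7, 268.3]]
0.695 [[189.1, 259.0], [192.2, 282.7], [198.9, 268.0]]
```

View pics/m9.png

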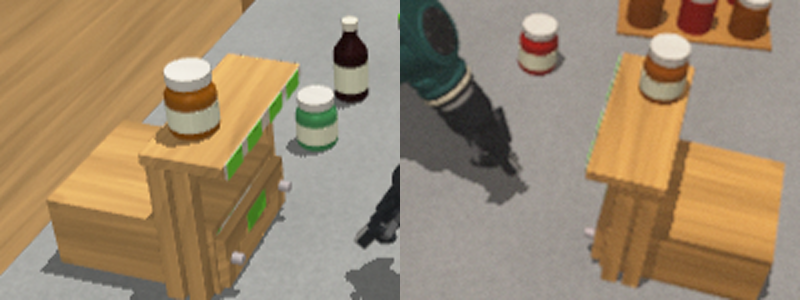

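The drawer front is flush with the unit and the jars and bottle are standing in place. The near knob at (198,269), bias-corrected, gives a front at x≈0.688, which matches home. The tool is clear, so I hand in.

```bash
python3 -c "
from workcell import manip
print(manip.close_job())"
```

```text
the job is handed in; nothing more can be done
None
```

The tray went flat into the drawer with its tongue under the lip, and the drawer was pushed gently past its catch. The bottles and jars still stand, the gripper is clear, and the job is handed in; the judge returned no verdict, and I judged the drawer home from the pictures and the push force.

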